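# Load the sample chamber and hold its lid up

### The job

Slide the vial carrier, with its two vials standing in it, along the bench into the side opening of the sample chamber until it is fully home. Then, before moving the sliding bolt, try the lid with a pull on its handle: you cannot see whether the bolt has caught it. If it will not come up, slide the bolt all the way across to free it; finish holding the lid up by its handle, raised about 65 degrees (it falls shut if let go; do not let go at the end), with the other things on the bench left where they are.

Things in the scene. Friction and masses are not known exactly. Their poses are not given: they have to be found in the camera images.
- chamber: Sample chamber, fixed to the bench: a white box 160 (x) x 120 (y) x 67 mm high without a floor, under a clear hinged lid; a grey latch housing 45 x 110 x 52 mm high stands on its -x side (chamber x -125 to -80 mm, top with track at 55 mm). Origin: centre of the box at bench level. Axes: z up, +x towards the lid's hinge (away from the robot when unturned), +y out of the side opening for the carrier.
- slot_mouth (a point): Centre, at bench level, of the side opening (82 mm wide, 60 mm high) in the chamber's +y wall; axes as the chamber's. The carrier goes in along -y on the bench itself, between two guide rails 74 mm apart and 18 mm high; flared lips of the same height reach 26 mm out from the mouth and widen the entry to about 98 mm.
- slot_end (a point): Middle of the chamber's inner far wall at bench level, 112 mm inside the mouth; the carrier's nose meets this wall when it is fully home. Axes as the chamber's.
- lid_handle (a point): Centre of the handle bar on the lid: black bar 44 mm along lid x, 12 mm wide (lid y), 20 mm tall, its centre 32 mm above the lid's top face and, when shut, 107 mm above the bench; open space under and beside it. Axes of the lid (as the chamber's when shut): x towards the hinge, y along the hinge. It is 135 mm in front of the hinge line and 36 mm above it (lid axes).
- lid_hinge (a point): Middle of the lid's hinge line (along the chamber's y), 71 mm above the bench.
- lid (a joint): Lid angle, rad: 0 shut, grows as the handle end rises, stop at 1.3. Lid about 0.25 kg, falls shut when let go. If the hidden catch holds it, it comes up only about 0.03 to 0.04 rad (about 5 mm at the handle) and then stops hard; if not, it comes up freely.
- bolt (a joint): Slide of the bolt, m: 0 to 0.024, grows as the knob moves along the chamber's -y (away from the carrier opening); friction (about 1.5 N) keeps it where it is left. It starts between 0 and 0.005, which does not tell whether the lid is caught. At 0.022 or more the lid is always free.
- bolt_knob (a point): Point on the axis of the bolt's upright black knob, 82 mm above the bench: knob 14 mm thick from 70 to 94 mm above the bench, on a thinner 10 mm neck. It stands on the latch housing, 105 mm in front of the chamber's centre (chamber x -105 mm; lid handle at x -55 mm). Axes as the chamber's.
- carrier_handle (a point): Centre of the vial carrier's upright handle: black plate 12 mm thick (carrier x), 32 mm long (carrier y), from 12 to 61 mm above the bench; this point is 42 mm above the carrier's underside. The carrier is a grey plate 70 (x) x 110 (y) x 18 mm with two vials in wells, the handle on a neck behind it; about 0.3 kg loaded. Axes: z up, +y from nose to handle, so it enters the chamber with -y ahead. When home the handle stays outside, 39 mm from the chamber wall.
- carrier_nose (a point): Middle of the lower edge of the carrier's leading end (underside level), 151 mm from the handle point along the carrier's -y. Axes as the carrier's.
- vial_a_center (a point): Centre of a small screw-cap vial, 25 mm thick, 46 mm tall, standing loose in the carrier's well nearer the nose.
- vial_b_center (a point): Centre of the other such vial, in the well nearer the handle.
- well_a (a point): Where the centre of the first vial is when it stands in its well (fixed to the carrier).
- well_b (a point): The same for the second vial.
- marker_black_center (a point): Bystander: black marker pen lying, 12 x 132 x 14 mm; its centre.
- petri_a_center (a point): Bystander: petri dishes, 86 mm across, 31 mm high; centre.
- mandarin_center (a point): Bystander: peeled mandarin, 86 x 67 x 56 mm; centre.
- bottle_white_center (a point): Bystander: white screw-cap bottle, 38 mm thick, 88 mm tall; centre.
- tape_roll_center (a point): Bystander: roll of tape, 68 mm across, 19 mm high; centre.

How it is judged:
By the outcome, as a careful person would: the job done as asked, in the order asked, and still so for the second after the job is handed in, while the arm keeps its last pose, push and grip.
It also fails if it takes over 72 s, if anything falls off the work surface, if the arm or the gripper's body presses on something with over 40 N, if the wrist force passes 120 N, or if a joint passes its speed limit or range.

### The arm

A 7-joint arm with a two-finger parallel gripper is mounted at the origin on a cart in front of the work surface, level with it; the furniture and walls round the work are solid. World frame = base frame: x ahead of the robot, y to its left, z up, the work surface at z = 0. Lengths are in m, angles in rad, forces in N, time in s.
With the tool pointing down it reaches from about 0.4 to 0.9 m from the base axis. Payload 5.6 kg.
Tool frame: the origin (TCP) lies at the very end of the fingers, on their centre line; the grasp point (between the pads) lies 19 mm behind it; z points along the fingers, y is the line along which they close (so a half turn about z gives the same grasp; the last joint's range is limited). The gripper opens to 92 mm and grips with 3 to 60 N. Pads are 20 mm wide; open, the fingers measure 128 mm over their backs; the gripper's body (75 mm by 189 mm) begins 69 mm behind the grasp point.
Start: joints at [1.229, 0.468, -0.012, 1.603, 0.006, 1.071, -0.056], TCP at [0.191, -0.621, 0.215] pointing down, gripper open.
Joint ranges: [-2.53, 2.53], [-0.31, 2.02], [-1.57, 1.55], [0.28, 2.44], [-1.29, 4.43], [0.15, 1.84], [-2.92, 2.92]. Speed limits (rad/s): [2.57, 2.57, 3.14, 3.14, 3.14, 3.14, 3.14].

### API

Orientations are given as a 3x3 rotation matrix whose columns are the frame's x, y, z axes.
In Python, from plant import * gives the robot as it stands.
- The arm moves only by the shell command python3 -m pendant 'ROWS' [FORCE]. ROWS is JSON, a list of rows, each an object of numbers: "hand": the finger opening in cm, from 0 to 9.19; "x", "y", "z": the shift along the tool's x, y, z in cm; "yaw": the turn about the tool's z in units of 5 degrees (1.0 is 5 degrees). A call has 1 to 10 rows; each row is the pose to reach, as a shift and turn from the pose commanded when the call began, along the tool's axes at that moment; what a row does not reach only later rows make up. A row lasts 1/8 s, in which the tool goes at most 62.5 mm and 10.7 degrees, less where a joint would pass 70% of its speed; a pose out of reach is approached as far as the arm can. A call with a gripper value outside its range is refused whole. The fingers move at their own pace and stop on an object; FORCE is the grip in N (left out, the last holds). Time passes only in rows, so rows that repeat a pose let the fingers close. It gives the time, the measured TCP pose, the force, the opening and the grip force at its end, in the units of the state.
- read_state(): the state, without advancing time (a new reading comes with each control period).
- capture(name): name is "scene" or "top" or "wrist"; returns the picture (480x640x3 uint8, blue, green, red); there is no depth.
- camera_model(name): a dict with "fx", "fy", "cx", "cy" (pixels), "R" (3x3) and "t" (3): a world point X has camera coordinates R X + t; the wrist camera has in their place "T_tool_cam" (4x4, takes a point from camera to tool coordinates, whose origin is the TCP and whose axes are the flange's). Camera axes: x right, y down, z forward; pixel columns grow to the right and rows downward; lengths in m; the calibration is good to about 2 mm. A picture is of the moment at which its call begins: read the wrist's pose just before it. camera_model takes no time and is no camera call.
- job_done(): hands the job in; it is judged then, once.
Trained networks look in the newest picture that a camera, given by its name, has taken for a name from the list of things; names that differ only in an ending like _2 or _b are one class to them, and where a whole thing is asked for, a point or a joint stands for the part that bears it (a point fixed in the world has none). Each returns a list of dicts, best first, with "score" (0 to 1); they miss things now and then, are a little off and sometimes report something else, mostly with a low value. They report only what shows in the picture. A call takes as long as a camera call.
- boxes_of(name, camera): "extent" ([left, top, right, bottom] in pixels, round what is visible of it).
- cut_out(name, camera): "mask" (480x640 bool, what is visible of it) and "extent" ([left, top, right, bottom] in pixels, round what is visible of it).
The state is a dict: "clock": time; "joint_pos": joint angles; "joint_velocities": joint speeds; "joint_torque": joint torques, N m; "position": TCP position; "tcp_rot": TCP orientation; "wrist_force": force on the tool from outside, world axes, zero at the start; "torque": the same for the moment, N m; "grip_width": opening from 0.0 (shut) to 1.0 (fully open); "finger_force": force on a finger pad.
Only numpy, scipy, OpenCV 4.12 (cv2) and the standard library are available. Lean on these libraries where they do the work, as an engineer would, in place of code of your own. Each camera call takes 0.05 s, during which the arm holds its last target. There are 200 camera calls.

## Working session

There is one attempt and no reset: what is moved stays moved. The work goes in short steps, Python scripts to look and compute and a shell command to move; the robot and the scene stay as the last step left them, time stands still between calls to the robot, and variables do not carry over. Pictures are saved under pics/ and viewed, at most 10 in all, crops included, and the job is handed in when it is done.

```bash
ls; mkdir -p pics
python3 - <<'E'
from plant import *
import cv2, numpy as np
s=read_state(); print(s)
for c in ("scene","top"):
    im=capture(c); cv2.imwrite(f"pics/{c}0.png",im)
    m=camera_model(c); print(c,{k:np.round(v,3).tolist() for k,v in m.items()})
    for n in ["carrier_handle","carrier_nose","lid_handle","bolt_knob","chamber","vial_a_center","mandarin_center","bottle_white_center","petri_a_center","marker_black_center","tape_roll_center"]:
        print(n,[(round(d["score"],2),np.round(d["extent"]).tolist()) for d in boxes_of(n,c)[:3]])
print({k:np.round(v,3).tolist() for k,v in camera_model("wrist").items()})
E
```

```text
pics
{'clock': 0.0, 'joint_pos': array([ 1.22902288,  0.46837564, -0.01159194,  1.60362101,  0.00600068,
        1.07138331, -0.0563146 ]), 'joint_velocities': array([-0.00022056, -0.00059144, -0.00024354, -0.00038756,  0.00230053,
        0.00066398, -0.00197133]), 'joint_torque': array([-2.71022182e-04, -5.20572710e+01, -1.25297098e-02, -2.43743384e+01,
       -5.66789252e-02,  1.73461391e-02,  1.55879238e-04]), 'position': array([ 0.19108193, -0.62067261,  0.21364242]), 'tcp_rot': array([[ 9.55724091e-01,  2.94263583e-01, -6.37164229e-04],
       [ 2.94264245e-01, -9.55722704e-01,  1.63310076e-03],
       [-1.28390237e-04, -1.74828839e-03, -9.99998464e-01]]), 'wrist_force': array([ 0.12477681, -0.24977809, -1.29492553]), 'torque': array([ 0.08986004, -0.0297305 , -0.00267225]), 'finger_force': 0.0, 'grip_width': 1.000120520193301}
scene {'fx': 503.698, 'fy': 503.698, 'cx': 316.259, 'cy': 240.794, 'R': [[-0.639, -0.769, -0.024], [-0.288, 0.267, -0.92], [0.714, -0.581, -0.392]], 't': [0.521, 0.204, 0.649]}
carrier_handle [(0.86, [222.0, 302.0, 321.0, 362.0])]
carrier_nose [(0.56, [2
[... 1096 characters left out ...]
282.0]), (0.46, [362.0, 326.0, 405.0, 360.0])]
bolt_knob [(0.24, [350.0, 195.0, 422.0, 283.0])]
chamber [(0.92, [336.0, 190.0, 422.0, 302.0])]
vial_a_center [(0.57, [268.0, 260.0, 275.0, 274.0]), (0.5, [200.0, 246.0, 287.0, 288.0])]
mandarin_center [(0.62, [361.0, 325.0, 405.0, 359.0])]
bottle_white_center [(0.77, [417.0, 327.0, 444.0, 347.0])]
petri_a_center [(0.93, [308.0, 313.0, 354.0, 352.0])]
marker_black_center [(0.57, [234.0, 336.0, 296.0, 346.0])]
tape_roll_center [(0.66, [377.0, 149.0, 412.0, 181.0])]
{'fx': 382.253, 'fy': 382.253, 'cx': 327.642, 'cy': 237.305, 'T_tool_cam': [[-0.0, -0.962, -0.273, 0.078], [1.0, -0.0, -0.0, 0.001], [0.0, -0.273, 0.962, -0.17], [0.0, 0.0, 0.0, 1.0]]}
```

Run:
```python
import cv2
a=cv2.imread("pics/top0.png")[140:370,180:460]; cv2.imwrite("pics/top0c.png",cv2.resize(a,None,fx=2.6,fy=2.6,interpolation=cv2.INTER_CUBIC))
```

```text
(no output)
```

View pics/top0c.png

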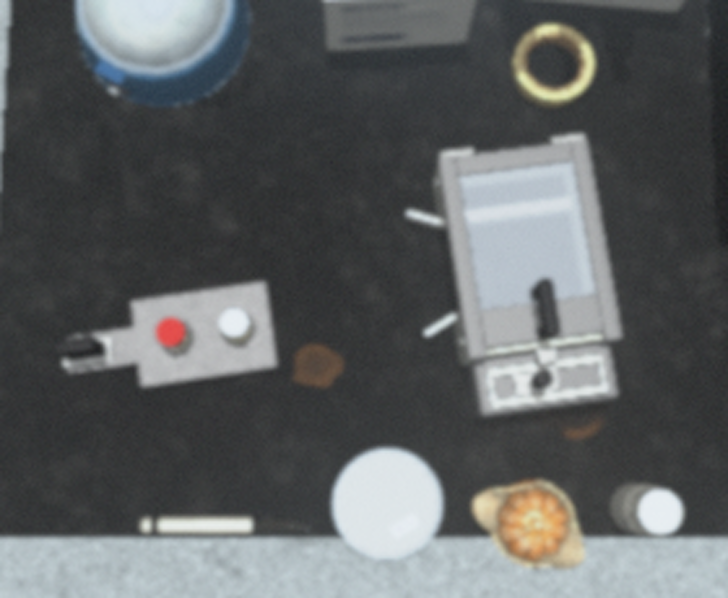

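View pics/scene0.png

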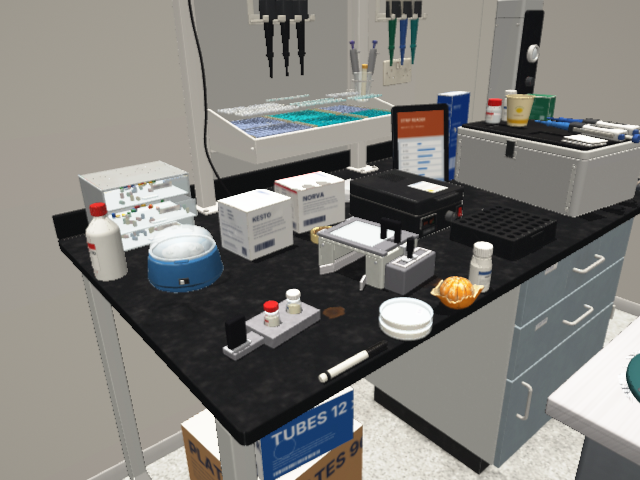

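The top view shows the carrier on the left, with its handle near crop (82,347). The chamber is on the right, with its opening and flared lips facing left, the lid handle at (543,300) and the knob at (541,378). Both are turned by about 8°. I'll compute the poses.

```bash
cat > h.py <<'E'
from plant import *
import cv2, numpy as np
from scipy.optimize import least_squares
def Rz(a): return np.array([[np.cos(a),-np.sin(a),0],[np.sin(a),np.cos(a),0],[0,0,1]])
def proj(m,X):
    c=np.atleast_2d(X)@np.array(m["R"]).T+np.array(m["t"]); return np.c_[m["fx"]*c[:,0]/c[:,2]+m["cx"],m["fy"]*c[:,1]/c[:,2]+m["cy"]]
def wristm(s):
    m=dict(camera_model("wrist")); T=np.eye(4);T[:3,:3]=s["tcp_rot"];T[:3,3]=s["position"]
    W=np.linalg.inv(T@np.array(m["T_tool_cam"])); m["R"]=W[:3,:3];m["t"]=W[:3,3]; return m
def fit(m,P,uv,p0):
    P=np.array(P);uv=np.array(uv,float)
    f=lambda p:(proj(m,P@Rz(p[2]).T+[p[0],p[1],0])-uv).ravel()
    r=least_squares(f,p0,loss="soft_l1"); return r.x,np.round(r.fun.reshape(-1,2),1).tolist()
def back(m,uv,z):
    d=np.array(m["R"]).T@np.array([(uv[0]-m["cx"])/m["fx"],(uv[1]-m["cy"])/m["fy"],1]); o=-np.array(m["R"]).T@np.array(m["t"]); return o+d*(z-o[2])/d[2]
E
python3 - <<'E'
from h import *
m=camera_model("top"); c=lambda l:[(180+u/2.6,140+v/2.6) for u,v in l]
# carrier frame: origin handle point at bench level; plate y -151..-41
P=[(35,-41,18),(35,-151,18),(-35,-151,18),(-35,-41,18),(0,0,61)]
p,r=fit(m,np.array(P)/1e3,c([(131,299),(267,281),(277,367),(142,387),(84,343)]),[.5,-.0,.1]); print("carrier",p,np.degrees(p[2]),r)
P=[(-80,60,69),(-80,-60,69),(-105,0,94),(-55,0,117),(-125,55,52),(-125,-55,52)]
p,r=fit(m,np.array(P)/1e3,c([(470,358),(620,336),(541,376),(543,293),(483,415),(617,396)]),[.6,-.3,.1]); print("chamber",p,np.degrees(p[2]),r)
for n,uv,z in [("petri",(331,332),.03),("mand",(383,342),.03),("bottle",(434,337),.088),("edge",(300,346),0)]: print(n,back(m,uv,z))
s=read_state(); print(s["position"])
E
```

```text
carrier [0.50697882 0.41300954 0.14054302] 8.052522087246345 [[0.9, 0.5], [-0.0, 0.3], [0.2, -0.3], [0.2, -0.7], [-3.4, 0.2]]
chamber [0.5835259  0.06235895 0.14392059] 8.246042120220709 [[-1.6, -0.3], [-0.6, -0.4], [4.8, -0.3], [1.6, 4.8], [-1.4, 0.2], [0.3, -0.3]]
petri [0.38777082 0.1660086  0.03      ]
mand [0.36766276 0.05996358 0.03      ]
bottle [ 0.37921569 -0.02988307  0.088     ]
edge [0.35856161 0.23011626 0.        ]
[ 0.19131191 -0.6212086   0.21459876]
```

```bash
cat >> h.py <<'E'
def goal(pos,ang,s=None,R=None):
    s=s or read_state(); R=s["tcp_rot"]; d=R.T@(np.array(pos)-s["position"])*100
    a=np.degrees(np.arctan2(R[1,0],R[0,0])); y=-((ang-a+180)%360-180)/5
    print("goal",pos,ang,"-> xyz cm",np.round(d,2),"yaw",round(y,2))
E
python3 - <<'E'
from h import *
goal([.55,-.13,.22],60); goal([.507,.413,.2],98)
E
```

```text
goal [0.55, -0.13, 0.22] 60 -> xyz cm [ 48.74 -36.39  -0.54] yaw -8.58
goal [0.507, 0.413, 0.2] 98 -> xyz cm [ 60.61 -89.55   1.45] yaw -16.18
```

```bash
python3 -m pendant '[{"hand":5,"x":24,"y":-10,"z":-1,"yaw":-4},{"hand":5,"x":24,"y":-10,"z":-1,"yaw":-4},{"hand":5,"x":24,"y":-10,"z":-1,"yaw":-4},{"hand":5,"x":48.7,"y":-36.4,"z":-1,"yaw":-8.6},{"hand":5,"x":48.7,"y":-36.4,"z":-1,"yaw":-8.6},{"hand":5,"x":48.7,"y":-36.4,"z":-1,"yaw":-8.6},{"hand":5,"x":48.7,"y":-36.4,"z":-1,"yaw":-8.6},{"hand":5,"x":48.7,"y":-36.4,"z":-1,"yaw":-8.6},{"hand":5,"x":48.7,"y":-36.4,"z":-1,"yaw":-8.6},{"hand":5,"x":48.7,"y":-36.4,"z":-1,"yaw":-8.6}]' 20
python3 - <<'E'
from h import *
goal([.507,.413,.2],98)
E
```

```text
clock: 2.45
position: [0.5506, -0.1278, 0.2249]
tcp_rot: [[0.497, 0.868, 0.001], [0.868, -0.497, -0.0], [0.0, 0.001, -1.0]]
wrist_force: [0.2, -0.3, -0.6]
grip_width: 0.544
finger_force: 0.0
goal [0.507, 0.413, 0.2] 98 -> xyz cm [ 44.74 -30.69   2.48] yaw -7.57
```

```bash
python3 -m pendant '[{"x":44.7,"y":-30.7,"z":2.5,"yaw":-7.6},{"x":44.7,"y":-30.7,"z":2.5,"yaw":-7.6},{"x":44.7,"y":-30.7,"z":2.5,"yaw":-7.6},{"x":44.7,"y":-30.7,"z":2.5,"yaw":-7.6},{"x":44.7,"y":-30.7,"z":2.5,"yaw":-7.6},{"x":44.7,"y":-30.7,"z":2.5,"yaw":-7.6},{"x":44.7,"y":-30.7,"z":2.5,"yaw":-7.6},{"x":44.7,"y":-30.7,"z":2.5,"yaw":-7.6},{"x":44.7,"y":-30.7,"z":2.5,"yaw":-7.6},{"x":44.7,"y":-30.7,"z":2.5,"yaw":-7.6}]'
python3 - <<'E'
from h import *
s=read_state(); m=wristm(s); im=capture("wrist"); print(s["position"])
P=np.array([(35,-41,18),(35,-151,18),(-35,-151,18),(-35,-41,18),(6,16,61),(6,-16,61),(-6,-16,61),(-6,16,61)])/1e3
for q in proj(m,P@Rz(.1405).T+[.507,.413,0]): cv2.circle(im,tuple(int(v) for v in q),3,(0,255,0),1)
for n in ["carrier_handle","vial_a_center"]: print([(round(d["score"],2),np.round(d["extent"])) for d in boxes_of(n,"wrist")[:3]])
cv2.imwrite("pics/w1.png",im)
E
```

```text
[ 0.5506342  -0.12777204  0.22492936]
[(0.48, array([114.,   0., 359., 123.]))]
[]$[0]: bad value
```

View pics/w1.png

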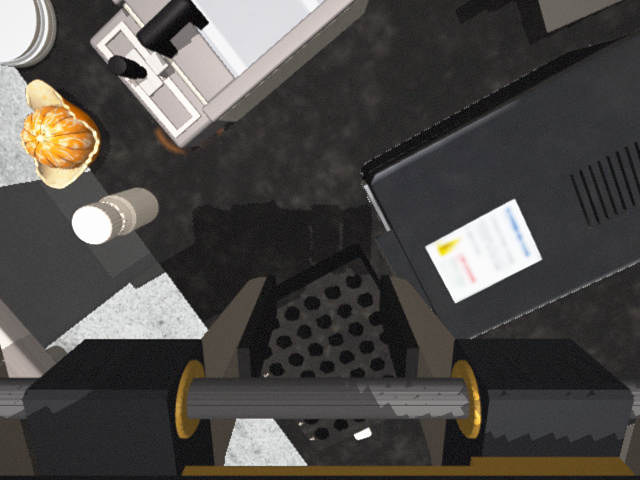

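The move was refused because every row needs a hand value, so the arm is still short of the carrier. The picture shows the chamber at upper left and the bottle at (110,220).

```bash
python3 -m pendant '[{"hand":5,"x":44.7,"y":-30.7,"z":2.5,"yaw":-7.6},{"hand":5,"x":44.7,"y":-30.7,"z":2.5,"yaw":-7.6},{"hand":5,"x":44.7,"y":-30.7,"z":2.5,"yaw":-7.6},{"hand":5,"x":44.7,"y":-30.7,"z":2.5,"yaw":-7.6},{"hand":5,"x":44.7,"y":-30.7,"z":2.5,"yaw":-7.6},{"hand":5,"x":44.7,"y":-30.7,"z":2.5,"yaw":-7.6},{"hand":5,"x":44.7,"y":-30.7,"z":2.5,"yaw":-7.6},{"hand":5,"x":44.7,"y":-30.7,"z":2.5,"yaw":-7.6},{"hand":5,"x":44.7,"y":-30.7,"z":2.5,"yaw":-7.6},{"hand":5,"x":44.7,"y":-30.7,"z":2.5,"yaw":-7.6}]'
python3 - <<'E'
from h import *
s=read_state(); m=wristm(s); im=capture("wrist"); print(s["position"])
P=np.array([(35,-41,18),(35,-151,18),(-35,-151,18),(-35,-41,18),(6,16,61),(6,-16,61),(-6,-16,61),(-6,16,61)])/1e3
for q in proj(m,P@Rz(.1405).T+[.507,.413,0]): cv2.circle(im,tuple(int(v) for v in q),3,(0,255,0),1)
for n in ["carrier_handle","vial_a_center"]: print([(round(d["score"],2),np.round(d["extent"])) for d in boxes_of(n,"wrist")[:3]])
cv2.imwrite("pics/w2.png",im)
E
```

```text
clock: 3.85
position: [0.5049, 0.4128, 0.199]
tcp_rot: [[-0.145, 0.989, -0.001], [0.989, 0.145, 0.001], [0.001, -0.001, -1.0]]
wrist_force: [-0.1, -0.8, 0.3]
grip_width: 0.546
finger_force: 0.0
[0.50487943 0.4128439  0.198952  ]
[(0.74, array([295., 191., 368., 356.]))]
[(0.9, array([318., 321., 341., 361.]))]
```

View pics/w2.png

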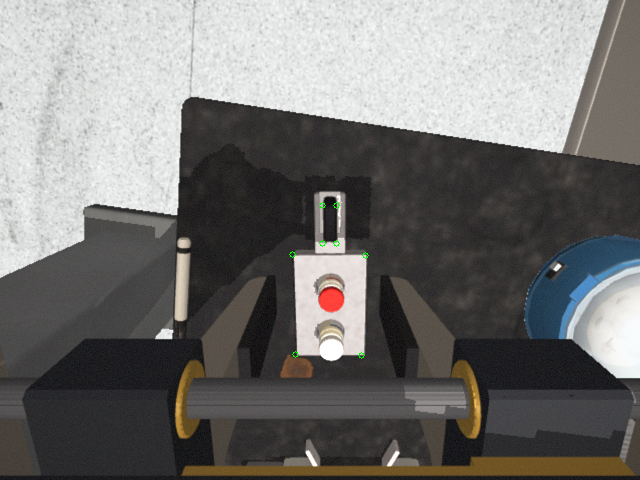

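The projected plate corners match the picture to within about 3 px. The handle sits at (330,218), a few mm further out in +y than projected. I'll descend and grip.

```bash
python3 -m pendant '[{"hand":5,"x":0.2,"y":0.2,"z":6},{"hand":5,"x":0.2,"y":0.2,"z":12},{"hand":5,"x":0.2,"y":0.2,"z":16},{"hand":5,"x":0.2,"y":0.2,"z":17.2},{"hand":5,"x":0.2,"y":0.2,"z":17.2},{"hand":0.8,"x":0.2,"y":0.2,"z":17.2},{"hand":0.8,"x":0.2,"y":0.2,"z":17.2},{"hand":0.8,"x":0.2,"y":0.2,"z":17.2},{"hand":0.8,"x":0.2,"y":0.2,"z":17.2},{"hand":0.8,"x":0.2,"y":0.2,"z":17.2}]' 25
python3 - <<'E'
from h import *
m=camera_model("top"); im=capture("top"); s=read_state(); print(s["position"],s["finger_force"])
c=im[140:370,180:460].copy(); cv2.imwrite("pics/t1.png",cv2.resize(c,None,fx=2.6,fy=2.6,interpolation=cv2.INTER_CUBIC))
for n in ["carrier_handle"]: print([(round(d["score"],2),np.round(d["extent"])) for d in boxes_of(n,"top")[:3]])
# chamber axis
a=np.radians(8.15); O=np.array([.5835,.0624,0])
p=s["position"]; rel=Rz(a).T@(p-O); print("handle in chamber",rel)
goal(list(O[:2]+(Rz(a)@[0,.26,0])[:2])+[p[2]],98.15); goal(list(O[:2]+(Rz(a)@[0,.099,0])[:2])+[p[2]],98.15)
E
```

```text
$[0]: bad value
```

```bash
python3 -m pendant '[{"hand":5,"x":0.2,"y":0.2,"z":6,"yaw":0},{"hand":5,"x":0.2,"y":0.2,"z":12,"yaw":0},{"hand":5,"x":0.2,"y":0.2,"z":16,"yaw":0},{"hand":5,"x":0.2,"y":0.2,"z":17.2,"yaw":0},{"hand":5,"x":0.2,"y":0.2,"z":17.2,"yaw":0},{"hand":0.8,"x":0.2,"y":0.2,"z":17.2,"yaw":0},{"hand":0.8,"x":0.2,"y":0.2,"z":17.2,"yaw":0},{"hand":0.8,"x":0.2,"y":0.2,"z":17.2,"yaw":0},{"hand":0.8,"x":0.2,"y":0.2,"z":17.2,"yaw":0},{"hand":0.8,"x":0.2,"y":0.2,"z":17.2,"yaw":0}]' 25
python3 - <<'E'
from h import *
m=camera_model("top"); s=read_state(); print(s["position"],s["finger_force"])
im=capture("wrist"); cv2.imwrite("pics/w3.png",im)
a=np.radians(8.15); O=np.array([.5835,.0624,0])
p=s["position"]; rel=Rz(a).T@(p-O); print("handle in chamber",rel)
goal(list(O[:2]+(Rz(a)@[0,.26,0])[:2])+[p[2]],98.15); goal(list(O[:2]+(Rz(a)@[0,.099,0])[:2])+[p[2]],98.15)
w=wristm(s); P=np.array([(49,86,18),(-49,86,18),(41,60,18),(-41,60,18)])/1e3
print(proj(w,P@Rz(a).T+O))
E
```

```text
clock: 5.25
position: [0.5078, 0.413, 0.028]
tcp_rot: [[-0.141, 0.99, 0.0], [0.99, 0.141, 0.0], [0.0, 0.0, -1.0]]
wrist_force: [-1.1, -0.7, 3.6]
grip_width: 0.133
finger_force: 25.0
[0.50780703 0.41298448 0.02802097] 25.00073790550232
handle in chamber [-0.02522784  0.35777431  0.02802097]
goal [np.float64(0.5466410644315564), np.float64(0.3197740835219454), np.float64(0.02802097191541028)] 98.15 -> xyz cm [-9.78  2.53 -0.  ] yaw -0.01
goal [np.float64(0.5694652514566311), np.float64(0.1604001318025869), np.float64(0.02802097191541028)] 98.15 -> xyz cm [-25.88   2.54  -0.  ] yaw -0.01
[[432.39171297 643.79000248]
 [292.89327484 643.77474406]
 [418.62667609 668.0227828 ]
 [304.90642001 668.00558472]]
```

View pics/w3.png

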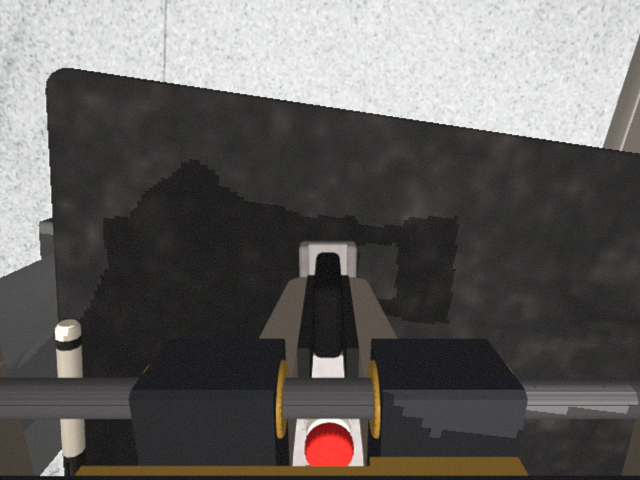

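```bash
python3 - <<'E'
from h import *
R=np.array([[-0.145,.989,-.001],[.989,.145,.001],[.001,-.001,-1]]);m=wristm(dict(tcp_rot=R,position=np.array([.50488,.41284,.19895])))
for x in(49,-49):print(proj(m,np.array([[x,86,18]])/1e3@Rz(np.radians(8.15)).T+[.5835,.0624,0]))
for u in(306,399):print(back(m,(u,441),.018), Rz(np.radians(8.15)).T@(back(m,(u,441),.018)-[.5835,.0624,0]))
E
python3 -m pendant '[{"hand":0.8,"x":-0.5,"y":0.2,"z":0,"yaw":0},{"hand":0.8,"x":-1.5,"y":0.5,"z":0,"yaw":0},{"hand":0.8,"x":-2.5,"y":0.9,"z":0,"yaw":0},{"hand":0.8,"x":-3.5,"y":1.3,"z":0,"yaw":0},{"hand":0.8,"x":-4.5,"y":1.7,"z":0,"yaw":0},{"hand":0.8,"x":-5.5,"y":2.1,"z":0,"yaw":0},{"hand":0.8,"x":-6.5,"y":2.4,"z":0,"yaw":0},{"hand":0.8,"x":-7.5,"y":2.5,"z":0,"yaw":0},{"hand":0.8,"x":-8,"y":2.5,"z":0,"yaw":0},{"hand":0.8,"x":-8,"y":2.5,"z":0,"yaw":0}]'
python3 - <<'E'
from h import *
im=capture("top"); cv2.imwrite("pics/t2.png",cv2.resize(im[180:320,220:440],None,fx=3.5,fy=3.5,interpolation=cv2.INTER_CUBIC))
E
```

```text
[[394.51895963 449.11525838]]
[[307.94771857 448.77741494]]
[0.51967702 0.1509865  0.018     ] [-0.05061991  0.09673967  0.018     ]
[0.62321083 0.16630084 0.018     ] [0.05403928 0.09722186 0.018     ]
clock: 6.55
position: [0.5451, 0.3359, 0.028]
tcp_rot: [[-0.14, 0.99, 0.001], [0.99, 0.14, -0.0], [-0.001, 0.001, -1.0]]
wrist_force: [-0.2, 2.4, 5.4]
grip_width: 0.127
finger_force: 25.0
```

View pics/t2.png

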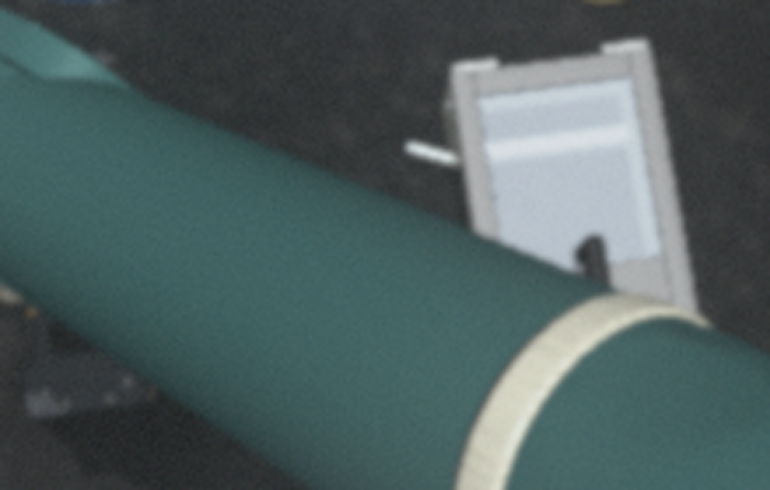

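The arm hides the carrier in this top view. The chamber at upper right hasn't moved, and the upper lip is at (430,152). I'll go in and watch the force.

```bash
python3 -m pendant '[{"hand":0.8,"x":-0.5,"y":0.1,"z":0,"yaw":0},{"hand":0.8,"x":-1.5,"y":0.1,"z":0,"yaw":0},{"hand":0.8,"x":-2.5,"y":0.1,"z":0,"yaw":0},{"hand":0.8,"x":-3.5,"y":0.1,"z":0,"yaw":0},{"hand":0.8,"x":-4.5,"y":0.1,"z":0,"yaw":0},{"hand":0.8,"x":-5.5,"y":0.1,"z":0,"yaw":0},{"hand":0.8,"x":-6.5,"y":0.1,"z":0,"yaw":0},{"hand":0.8,"x":-7.5,"y":0.1,"z":0,"yaw":0},{"hand":0.8,"x":-8,"y":0.1,"z":0,"yaw":0},{"hand":0.8,"x":-8,"y":0.1,"z":0,"yaw":0}]'
python3 - <<'E'
from h import *
s=read_state(); print(Rz(np.radians(8.15)).T@s["wrist_force"],s["torque"],Rz(np.radians(8.15)).T@(s["position"]-[.5835,.0624,0]))
E
```

```text
clock: 7.85
position: [0.5569, 0.2571, 0.0279]
tcp_rot: [[-0.14, 0.99, 0.001], [0.99, 0.14, -0.0], [-0.0, 0.001, -1.0]]
wrist_force: [-1.1, 2.8, 6.3]
grip_width: 0.126
finger_force: 25.0
[-0.6937868   2.90033341  6.34697344] [ 0.61589991  0.13562964 -0.10345378] [0.00128242 0.19651672 0.02793942]
```

```bash
python3 -m pendant '[{"hand":0.8,"x":-0.5,"y":0,"z":0,"yaw":0},{"hand":0.8,"x":-1.5,"y":0,"z":0,"yaw":0},{"hand":0.8,"x":-2.5,"y":0,"z":0,"yaw":0},{"hand":0.8,"x":-3.5,"y":0,"z":0,"yaw":0},{"hand":0.8,"x":-4.5,"y":0,"z":0,"yaw":0},{"hand":0.8,"x":-5.5,"y":0,"z":0,"yaw":0},{"hand":0.8,"x":-6.5,"y":0,"z":0,"yaw":0},{"hand":0.8,"x":-7.5,"y":0,"z":0,"yaw":0},{"hand":0.8,"x":-8,"y":0,"z":0,"yaw":0},{"hand":0.8,"x":-8.2,"y":0,"z":0,"yaw":0}]'
python3 -m pendant '[{"hand":0.8,"x":-0.3,"y":0,"z":0,"yaw":0},{"hand":0.8,"x":-0.6,"y":0,"z":0,"yaw":0},{"hand":0.8,"x":-0.8,"y":0,"z":0,"yaw":0},{"hand":0.8,"x":-0.9,"y":0,"z":0,"yaw":0}]'
python3 - <<'E'
from h import *
s=read_state(); print(Rz(np.radians(8.15)).T@s["wrist_force"],s["torque"],Rz(np.radians(8.15)).T@(s["position"]-[.5835,.0624,0]))
E
```

```text
clock: 9.1
position: [0.5681, 0.1768, 0.0279]
tcp_rot: [[-0.141, 0.99, 0.001], [0.99, 0.141, 0.001], [0.001, 0.001, -1.0]]
wrist_force: [0.1, 5.8, 6.2]
grip_width: 0.127
finger_force: 25.0
clock: 9.6
position: [0.5693, 0.1683, 0.0279]
tcp_rot: [[-0.142, 0.99, 0.001], [0.99, 0.142, 0.001], [0.001, 0.001, -1.0]]
wrist_force: [-1.7, 5.8, 5.9]
grip_width: 0.128
finger_force: 25.0
[-0.8327554   5.96206997  5.92637324] [ 1.04192172e+00  1.81281211e-01 -3.14359422e-05] [0.00092721 0.10687069 0.02793477]
```

```bash
python3 -m pendant '[{"hand":0.8,"x":-0.2,"y":0,"z":0,"yaw":0},{"hand":0.8,"x":-0.4,"y":0,"z":0,"yaw":0},{"hand":0.8,"x":-0.6,"y":0,"z":0,"yaw":0},{"hand":0.8,"x":-0.7,"y":0,"z":0,"yaw":0}]'
python3 -m pendant '[{"hand":0.8,"x":-0.1,"y":0,"z":0,"yaw":0},{"hand":0.8,"x":-0.2,"y":0,"z":0,"yaw":0},{"hand":0.8,"x":-0.2,"y":0,"z":0,"yaw":0}]'
```

```text
clock: 10.1
position: [0.5702, 0.1614, 0.0279]
tcp_rot: [[-0.142, 0.99, 0.001], [0.99, 0.142, 0.001], [0.001, 0.001, -1.0]]
wrist_force: [0.0, 5.8, 5.6]
grip_width: 0.131
finger_force: 25.0
clock: 10.48
position: [0.5705, 0.1594, 0.028]
tcp_rot: [[-0.142, 0.99, 0.001], [0.99, 0.142, 0.001], [0.001, 0.001, -1.0]]
wrist_force: [-0.8, 4.8, 6.5]
grip_width: 0.131
finger_force: 25.0
```

```bash
python3 -m pendant '[{"hand":0.8,"x":-0.15,"y":0,"z":0,"yaw":0},{"hand":0.8,"x":-0.3,"y":0,"z":0,"yaw":0},{"hand":0.8,"x":-0.3,"y":0,"z":0,"yaw":0}]'
python3 -m pendant '[{"hand":0.8,"x":-0.15,"y":0,"z":0,"yaw":0},{"hand":0.8,"x":-0.3,"y":0,"z":0,"yaw":0},{"hand":0.8,"x":-0.3,"y":0,"z":0,"yaw":0}]'
```

```text
clock: 10.85
position: [0.5709, 0.1569, 0.028]
tcp_rot: [[-0.142, 0.99, 0.001], [0.99, 0.142, 0.001], [0.001, 0.001, -1.0]]
wrist_force: [-0.4, 5.9, 5.8]
grip_width: 0.131
finger_force: 25.0
clock: 11.22
position: [0.5711, 0.1568, 0.0281]
tcp_rot: [[-0.143, 0.99, 0.002], [0.99, 0.143, 0.005], [0.005, 0.002, -1.0]]
wrist_force: [-0.6, 11.9, 2.9]
grip_width: 0.126
finger_force: 25.0
```

```bash
python3 -m pendant '[{"hand":0.8,"x":-0.3,"y":0,"z":0,"yaw":0},{"hand":0.8,"x":-0.3,"y":0,"z":0,"yaw":0}]'
python3 - <<'E'
from h import *
im=capture("scene"); cv2.imwrite("pics/s1.png",cv2.resize(im[170:350,220:500],None,fx=2.7,fy=2.7,interpolation=cv2.INTER_CUBIC))
E
```

```text
clock: 11.48
position: [0.5713, 0.1567, 0.0285]
tcp_rot: [[-0.144, 0.99, 0.002], [0.989, 0.144, 0.009], [0.009, 0.003, -1.0]]
wrist_force: [-1.8, 16.2, 3.9]
grip_width: 0.127
finger_force: 25.0
```

View pics/s1.png

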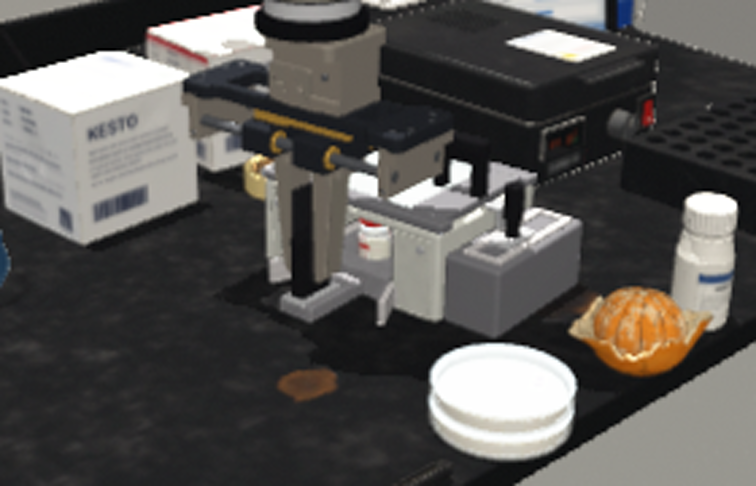

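The carrier is home: the position has stalled while the force rises, and the vial at (373,240) still stands in its well. I'll release and rise.

```bash
python3 -m pendant '[{"hand":0.8,"x":0.6,"y":0,"z":0,"yaw":0},{"hand":3.5,"x":0.6,"y":0,"z":0,"yaw":0},{"hand":3.5,"x":0.6,"y":0,"z":0,"yaw":0},{"hand":3.5,"x":0.6,"y":0,"z":-5,"yaw":0},{"hand":3.5,"x":0.6,"y":0,"z":-10,"yaw":0},{"hand":3.5,"x":0.6,"y":0,"z":-16,"yaw":0},{"hand":3.5,"x":0.6,"y":0,"z":-21,"yaw":0},{"hand":3.5,"x":0.6,"y":0,"z":-21,"yaw":0}]'
python3 - <<'E'
from h import *
a=np.radians(8.15);O=np.array([.585,.059,0])
goal(list((O+Rz(a)@[-.055,0,0])[:2])+[.24],188.15)
E
```

```text
clock: 12.52
position: [0.5728, 0.1556, 0.2413]
tcp_rot: [[-0.139, 0.99, 0.007], [0.99, 0.139, 0.0], [-0.001, 0.007, -1.0]]
wrist_force: [1.5, -0.2, -0.5]
grip_width: 0.381
finger_force: 0.0
goal [np.float64(0.5305554823318961), np.float64(0.05120291747590614), 0.24] 188.15 -> xyz cm [-9.74 -5.64  0.1 ] yaw -18.03
```

```bash
python3 -m pendant '[{"hand":3.5,"x":-9.7,"y":-5.6,"z":0,"yaw":-18},{"hand":3.5,"x":-9.7,"y":-5.6,"z":0,"yaw":-18},{"hand":3.5,"x":-9.7,"y":-5.6,"z":0,"yaw":-18},{"hand":3.5,"x":-9.7,"y":-5.6,"z":0,"yaw":-18},{"hand":3.5,"x":-9.7,"y":-5.6,"z":0,"yaw":-18},{"hand":3.5,"x":-9.7,"y":-5.6,"z":0,"yaw":-18},{"hand":3.5,"x":-9.7,"y":-5.6,"z":0,"yaw":-18},{"hand":3.5,"x":-9.7,"y":-5.6,"z":0,"yaw":-18},{"hand":3.5,"x":-9.7,"y":-5.6,"z":0,"yaw":-18},{"hand":3.5,"x":-9.7,"y":-5.6,"z":0,"yaw":-18}]'
python3 - <<'E'
from h import *
s=read_state(); m=wristm(s); im=capture("wrist"); print(s["position"],s["joint_pos"])
a=np.radians(8.15);O=np.array([.585,.059,0])
P=np.array([(-77,6,117),(-77,-6,117),(-33,-6,117),(-33,6,117),(-105,12,94),(-125,55,52),(-125,-55,52),(-80,60,69),(-80,-60,69)])/1e3
for q in proj(m,P@Rz(a).T+O): cv2.circle(im,tuple(int(v) for v in q),3,(0,255,0),1)
cv2.imwrite("pics/w4.png",im)
E
```

```text
clock: 13.78
position: [0.5281, 0.051, 0.2359]
tcp_rot: [[-0.99, -0.139, -0.003], [-0.139, 0.99, -0.0], [0.003, 0.0, -1.0]]
wrist_force: [-0.0, 0.4, -0.2]
grip_width: 0.379
finger_force: 0.0
[0.52809768 0.05095866 0.23591263] [ 0.65259581  0.44857108 -1.03320591  1.82276429  0.42614882  1.11819418
  1.17972774]
```

View pics/w4.png

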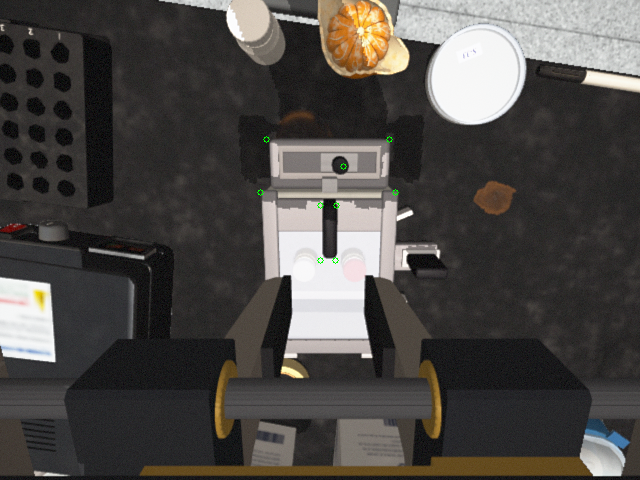

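The handle bar at (330,228) and the knob at (340,164) are within about 3 mm of the prediction, and both vials show through the lid. I'll descend onto the lid handle and grip it.

```bash
python3 -m pendant '[{"hand":3.5,"x":0,"y":0,"z":5,"yaw":0},{"hand":3.5,"x":0,"y":0,"z":10,"yaw":0},{"hand":3.5,"x":0,"y":0,"z":13.5,"yaw":0},{"hand":3.5,"x":0,"y":0,"z":14.6,"yaw":0},{"hand":3.5,"x":0,"y":0,"z":14.6,"yaw":0},{"hand":0.8,"x":0,"y":0,"z":14.6,"yaw":0},{"hand":0.8,"x":0,"y":0,"z":14.6,"yaw":0},{"hand":0.8,"x":0,"y":0,"z":14.6,"yaw":0},{"hand":0.8,"x":0,"y":0,"z":14.6,"yaw":0}]' 25
python3 -m pendant '[{"hand":0.8,"x":0,"y":0,"z":-0.4,"yaw":0},{"hand":0.8,"x":0,"y":0,"z":-0.8,"yaw":0},{"hand":0.8,"x":0,"y":0,"z":-1.2,"yaw":0},{"hand":0.8,"x":0,"y":0,"z":-1.2,"yaw":0}]'
```

```text
clock: 14.95
position: [0.5296, 0.0526, 0.0925]
tcp_rot: [[-0.99, -0.141, 0.002], [-0.141, 0.99, 0.0], [-0.002, 0.0, -1.0]]
wrist_force: [-1.0, 1.0, 5.5]
grip_width: 0.131
finger_force: 25.0
clock: 15.45
position: [0.5324, 0.053, 0.1043]
tcp_rot: [[-0.99, -0.141, 0.007], [-0.141, 0.99, 0.003], [-0.007, 0.002, -1.0]]
wrist_force: [9.7, 4.1, -6.7]
grip_width: 0.133
finger_force: 25.0
```

The handle rose 12 mm, past the ~5 mm a caught lid allows, and moved 3 mm along the arc, so the lid looks free. I'll lift a little further to confirm.

```bash
python3 -m pendant '[{"hand":0.8,"x":-0.4,"y":0,"z":-0.4,"yaw":0},{"hand":0.8,"x":-0.8,"y":0,"z":-1.1,"yaw":0},{"hand":0.8,"x":-1.1,"y":0,"z":-1.6,"yaw":0},{"hand":0.8,"x":-1.4,"y":0,"z":-2.2,"yaw":0},{"hand":0.8,"x":-1.4,"y":0,"z":-2.2,"yaw":0}]'
python3 - <<'E'
from h import *
im=capture("scene"); cv2.imwrite("pics/s2.png",cv2.resize(im[170:350,220:500],None,fx=2.7,fy=2.7,interpolation=cv2.INTER_CUBIC))
E
```

```text
clock: 16.08
position: [0.5423, 0.0543, 0.1259]
tcp_rot: [[-0.99, -0.141, -0.001], [-0.141, 0.99, -0.0], [0.001, -0.0, -1.0]]
wrist_force: [-3.8, 3.1, -1.8]
grip_width: 0.127
finger_force: 25.0
```

View pics/s2.png

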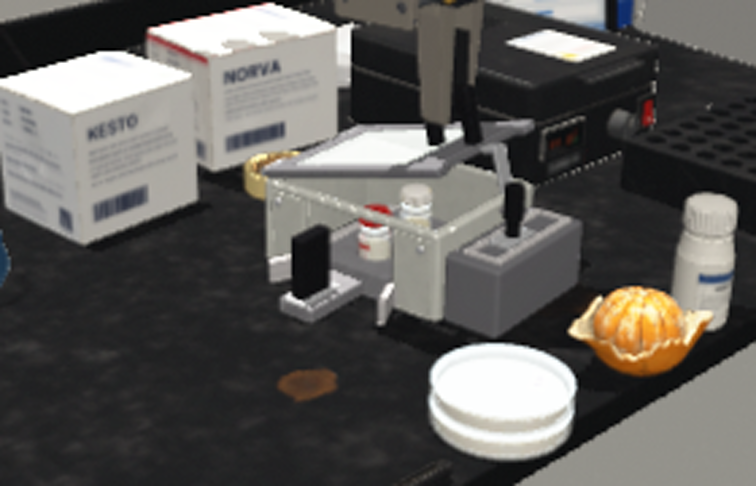

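The lid is free: in the picture it stands about 15° up, the handle is gripped and both vials are upright in the carrier. The bolt can stay where it is. I'll continue along the arc.

```bash
python3 -m pendant '[{"hand":0.8,"x":-0.7,"y":0,"z":-1,"yaw":0},{"hand":0.8,"x":-1.4,"y":0,"z":-2,"yaw":0},{"hand":0.8,"x":-2.2,"y":0,"z":-2.9,"yaw":0},{"hand":0.8,"x":-3.1,"y":0,"z":-3.7,"yaw":0},{"hand":0.8,"x":-4.1,"y":0,"z":-4.5,"yaw":0},{"hand":0.8,"x":-4.1,"y":0,"z":-4.5,"yaw":0}]'
python3 -c "
from h import *
print(read_state()['joint_pos'].round(2))"
```

```text
clock: 16.88
position: [0.5849, 0.0602, 0.1715]
tcp_rot: [[-0.99, -0.141, 0.002], [-0.141, 0.99, 0.0], [-0.002, 0.0, -1.0]]
wrist_force: [-1.6, 3.4, 1.1]
grip_width: 0.13
finger_force: 25.0
[ 0.51  0.61 -0.93  1.76  0.55  1.06  1.11]
```

```bash
python3 -m pendant '[{"hand":0.8,"x":-0.5,"y":0,"z":-0.35,"yaw":0},{"hand":0.8,"x":-1,"y":0,"z":-0.7,"yaw":0},{"hand":0.8,"x":-2.1,"y":0,"z":-1.2,"yaw":0},{"hand":0.8,"x":-3.2,"y":0,"z":-1.7,"yaw":0},{"hand":0.8,"x":-4.4,"y":0,"z":-2.05,"yaw":0},{"hand":0.8,"x":-5.1,"y":0,"z":-2.2,"yaw":0},{"hand":0.8,"x":-5.6,"y":0,"z":-2.3,"yaw":0},{"hand":0.8,"x":-5.6,"y":0,"z":-2.3,"yaw":0},{"hand":0.8,"x":-5.6,"y":0,"z":-2.3,"yaw":0}]'
python3 - <<'E'
from h import *
im=capture("scene"); cv2.imwrite("pics/s3.png",cv2.resize(im[150:350,220:500],None,fx=2.7,fy=2.7,interpolation=cv2.INTER_CUBIC))
E
```

```text
clock: 18.0
position: [0.6391, 0.0678, 0.194]
tcp_rot: [[-0.99, -0.141, 0.001], [-0.141, 0.99, -0.0], [-0.001, -0.0, -1.0]]
wrist_force: [-3.2, 2.2, 0.9]
grip_width: 0.131
finger_force: 25.0
```

View pics/s3.png

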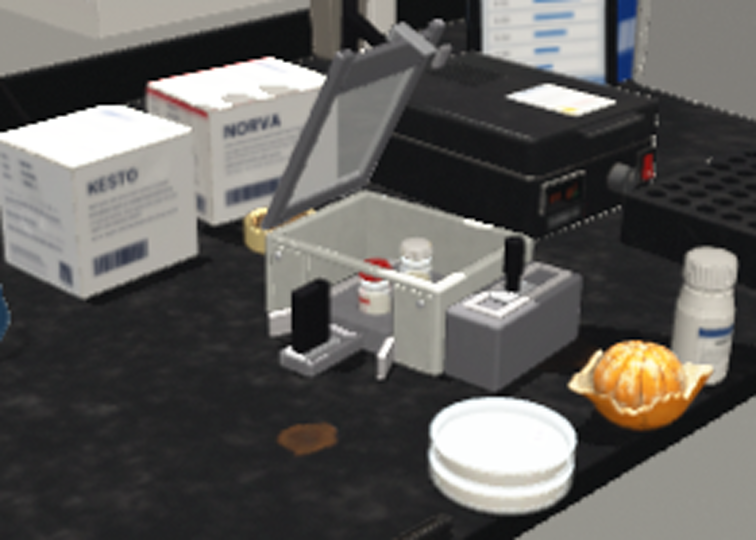

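The lid stands about 65° up, still held, with the carrier home and the vials at (373,285) and (415,258) upright. The bystanders in view have not moved.

```bash
python3 -c "
from plant import *
print(job_done())"
```

```text
the job is handed in; nothing more can be done
None
```

The carrier is fully home with both vials standing, and the lid came up freely on the test pull, so I left the bolt alone; the arm is holding the lid by its handle at about 65°, and the job is handed in at about 18 s of robot time.

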